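Slide the disc blank along the rail into the corner nest

TASK

Load the engraving nest: with the fingertips, push the solid brass disc (not the ring with the hole) straight across the plate against the long rail, then keep it against the rail and slide it along into the corner pocket until it is fully home against both the rail and the end stop. The disc must stay flat on the plate the whole time: do not pick it up. Leave the ring, the tin and the punch where they are.

Things in the scene. Friction and masses are not known exactly. Their poses are not given: they have to be found in the camera images.
- nest: Fixed nest: bright steel plate 6 mm thick with dark steel bars 9 mm high on it. Origin on the bench under the working area; x across the plate towards the long rail (roughly away from the robot), y along the rail towards the pocket (roughly to the robot's left), turned up to 0.25 rad; z up. Plate: x -90 to 70, y -110 to 110 mm. Disc and ring start on its robot-side half, in either order.
- rail (a point): Middle of the rail's inner face at its top edge: nest x = 45, y = 0 mm, 15 mm above the bench (9 mm above the plate). The rail runs straight along y over the whole plate and is 15 mm thick. Same axes as the nest.
- pocket_mouth (a point): Middle of the pocket's mouth on the plate's top: nest x = 23.5, y = 70 mm. The 43 mm wide pocket runs from here in +y to the end stop's face at y = 95 mm, between the rail and a short cheek bar (inner face x = 2 mm, 8 mm thick). The cheek flares away from the rail at its mouth, to x = -15 mm at y = 58 mm. Same axes as the nest.
- home (a point): On the plate's top (6 mm above the bench) in the corner pocket, where the middle of the disc's underside is when it touches both rail and end stop: nest x = +25 mm, y = +75 mm. Same axes as the nest. (Mind the room: a floor pole with a hanging cable stands right of the bench, at world x = 280, y = -530 mm; an arm that starts beyond it first draws in towards its base, then swings round.)
- blank: Solid polished brass disc, 40 mm across, 14 mm thick, 0.1 to 0.2 kg, loose on the plate, slippery (friction about 0.35); it stands 5 mm higher than the rail. Origin at the middle of its underside.
- spacer: Brass ring, 40 mm across with a 20 mm hole, 14 mm high, loose on the plate; origin at the middle of its underside. Not to be moved.
- tin: Closed round brass tin, 60 mm across, 27 mm high, loose on the bench beyond the rail; origin at the middle of its underside. Not to be moved.
- punch: Steel dapping punch 13 x 64 x 13 mm lying on the bench beyond the rail, its length along its own y; origin at the middle of its underside. Not to be moved.
Things that resemble listed ones, but are neither listed nor needed, are in the scene too. What is shaped like the blank but orange or pink is not meant.

How it is judged:
By the outcome, as a careful person would: the job done as asked, in the order asked, and still so for the second after the job is handed in, with the robot touching nothing.
It also fails if it takes over 45 s, if anything falls off the work surface, if the arm or the gripper's body presses on something with over 40 N, if the wrist force passes 120 N, or if a joint passes its speed limit or range.

ROBOT

A 7-joint arm with a two-finger parallel gripper is mounted at the origin on a cart in front of the work surface, level with it; the furniture and walls round the work are solid. World frame = base frame: x ahead of the robot, y to its left, z up, the work surface at z = 0. Lengths are in m, angles in rad, forces in N, time in s.
With the tool pointing down it reaches from about 0.35 to 0.9 m from the base axis. Payload 7.2 kg.
Tool frame: the origin (TCP) lies at the centre of the arm's flange, where the gripper is bolted on; the fingertips stand 173 mm ahead of it and the grasp point (between the pads) lies 155 mm ahead of it (bot.grip_point_offset is the distance from the TCP to the grasp point, in m); z points along the fingers, y is the line along which they close (so a half turn about z gives the same grasp; the last joint's range is limited). The gripper opens to 85 mm and grips with 20 to 120 N. Pads are 22 mm wide; open, the fingers measure 114 mm over their backs; the gripper's body (76 mm by 85 mm) begins 54 mm behind the grasp point. The pads swing forward as they close: fully open they stand 13 mm farther back than shut.
Start: joints at [-1.389, 0.411, -0.013, 1.596, 0.006, 1.134, -0.082], TCP at [0.155, 0.606, 0.405] pointing down, gripper open.
Joint ranges: [-2.95, 2.95], [-0.29, 1.99], [-1.47, 1.44], [0.14, 2.54], [-1.03, 4.17], [0.13, 1.85], [-2.86, 2.86]. Speed limits (rad/s): [2.39, 2.39, 3.01, 3.01, 3.14, 3.14, 3.14].

INTERFACE

Orientations are given as a unit quaternion [x, y, z, w].
In Python, from rig import bot gives the robot as it stands.
- The arm moves only by the tool jog_arm, never from a script. Its argument "rows" is a list of rows, each a list of 2 entries, a list of its own where there are three numbers: the shift along the tool's x, y, z each as a share of 0.2 m, from -1 to 1, then the turn about the tool's z as a share of 45 degrees, from -1 to 1. A call has 1 to 12 rows; each row is the pose to reach, as a shift and turn from the pose commanded when the call began, along the tool's axes at that moment; what a row does not reach only later rows make up. A row lasts 1/12 s, in which the tool goes at most 41.7 mm and 7.16 degrees, less where a joint would pass 70% of its speed; a pose out of reach is approached as far as the arm can. A call with a number of a shift or a turn outside -1 to 1 is refused whole. A call with a gripper value outside its range is refused whole. "claw" is the closure, from -1 (fully open) to 1 (shut), set as the call begins (left out, the last holds). The fingers move at their own pace and stop on an object; the grip force is fixed at half the most. Time passes only in rows, so rows that repeat a pose let the fingers close. It gives the time, the measured TCP pose, the force, the opening and the grip force at its end, in the units of the state.
- bot.get_obs(): the state, without advancing time (a new reading comes with each control period).
- bot.read_camera(name): name is "scene" or "top" or "wrist"; returns a dict with "color" (384x512x3 uint8, blue, green, red), "z_map" (384x512 float32, m along the optical axis (not along the pixel's ray), 0 where there is no reading), "fx", "fy", "cx", "cy" (pixels), "R" (3x3) and "t" (3): a world point X has camera coordinates R X + t. Camera axes: x right, y down, z forward; pixel columns grow to the right and rows downward; lengths in m; the calibration is good to about 2 mm. A picture is of the moment at which its call begins.
- bot.hand_in(): hands the job in; it is judged then, once.
The state is a dict: "time": time; "joint_pos": joint angles; "qvel": joint speeds; "effort": joint torques, N m; "ee_pos": TCP position; "tool_rot": TCP orientation; "wrist_force": force on the tool from outside, world axes, zero at the start; "wrist_torque": the same for the moment, N m; "gripper_width": opening from 0.0 (shut) to 1.0 (fully open); "grip_force": force on a finger pad.
Only numpy, scipy, OpenCV 4.12 (cv2) and the standard library are available. Lean on these libraries where they do the work, as an engineer would, in place of code of your own. Each camera call takes 0.05 s, during which the arm holds its last target. There are 200 camera calls.

## Working session

There is one attempt and no reset: what is moved stays moved. The work goes in short steps, Python scripts to look and compute and a tool call to move; the robot and the scene stay as the last step left them, time stands still between calls to the robot, and variables do not carry over. Pictures are saved under pics/ and viewed, at most 10 in all, crops included, and the job is handed in when it is done.

Besides the shell and the picture viewer there is one more tool, called after "Call:" as name(argument=value, ...), one argument or row to a line, values as JSON. jog_arm: Moves the arm, as the interface text tells. Shift numbers are shares of 0.2 m and turn numbers shares of 45 degrees, none past 1 either way. Its arguments: {"type":"object","properties":{"rows":{"type":"array"},"claw":{"type":"number"}},"required":["rows"]}

```bash
mkdir -p pics
cat > h.py <<'E'
import numpy as np, cv2
from rig import bot
def ray(c,u,v,z):
    d=c["R"].T@np.array([(u-c["cx"])/c["fx"],(v-c["cy"])/c["fy"],1.]); o=-c["R"].T@c["t"]
    return o+d*(z-o[2])/d[2]
E
python3 - <<'E'
from h import *
import pickle
o=bot.get_obs();print(o)
for n in("scene","top"):
    c=bot.read_camera(n);pickle.dump(c,open(n+".pkl","wb"));cv2.imwrite(f"pics/{n}0.png",c["color"]);print(n,c["fx"],c["R"],-c["R"].T@c["t"])
E
```

```text
{'time': 0.0, 'joint_pos': array([-1.38918235,  0.41190641, -0.01271977,  1.59704841,  0.00563479,
        1.13429731, -0.08220929]), 'qvel': array([-0.00034253,  0.00168087, -0.00128575, -0.00089357, -0.00185277,
        0.00337021, -0.00101273]), 'effort': array([ 3.19986821e-04, -6.00613761e+01,  6.83083925e-01, -2.99424398e+01,
        1.39962364e-02,  1.03821422e-02, -3.00547674e-05]), 'ee_pos': array([0.15448391, 0.60538332, 0.40384697]), 'tool_rot': array([ 1.24563947e-01,  9.92211250e-01, -8.11342574e-04, -2.95240903e-05]), 'wrist_force': array([-0.25708169,  1.19339804,  0.85945395]), 'wrist_torque': array([-0.00733118, -0.04489345,  0.00951637]), 'grip_force': 0.0, 'gripper_width': 1.0019824794948244}
scene 360.7558700972978 [[ 0.84929659 -0.52789067  0.00517006]
 [-0.38704396 -0.62929581 -0.67393157]
 [ 0.35901569  0.57036675 -0.73877568]] [ 0.19197421 -0.70731065  0.67921207]
top 445.8955464338976 [[ 1.05209550e-03 -9.99955487e-01 -9.37641868e-03]
 [-9.88735571e-01  3.63163353e-04 -1.49672437e-01]
 [ 1.49669180e-01  9.42826837e-03 -9.88691177e-01]] [ 0.40796662 -0.21316696  0.88386124]
```

View pics/top0.png

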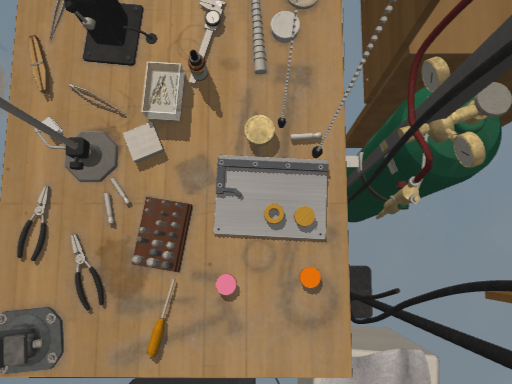

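View pics/scene0.png

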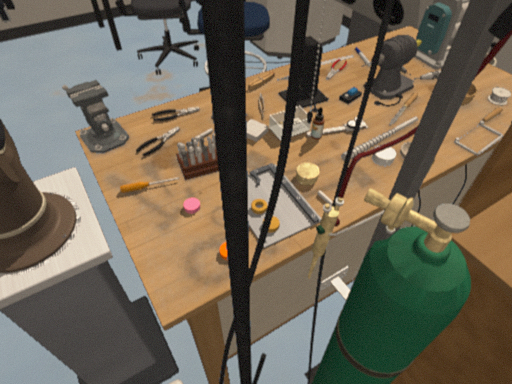

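Run:
```python
from h import *
import pickle
c=pickle.load(open("top.pkl","rb"));im=c["color"];hsv=cv2.cvtColor(im,cv2.COLOR_BGR2HSV)
v,u=np.mgrid[:384,:512];z=c["z_map"]
P=np.stack([(u-c["cx"])/c["fx"]*z,(v-c["cy"])/c["fy"]*z,z],-1)-c["t"];P=P@c["R"]
# brass blobs
m=cv2.inRange(hsv,(18,110,90),(32,255,255));n,l,s,ce=cv2.connectedComponentsWithStats(m)
for i in range(1,n):
    if s[i,4]>60:
        k=l==i;cnt,_=cv2.findContours(k.astype(np.uint8),0,2);(a,b),r=cv2.minEnclosingCircle(cnt[0])
        print(s[i],ce[i].round(1),"med z",np.median(P[k][:,2]).round(4),"ctr",ray(c,a,b,.02).round(4),r, "centroid",ray(c,*ce[i],.02).round(4))
# plate + bars by height
H=P[...,2];roi=np.zeros_like(H,bool);roi[145:250,205:340]=1
g=(hsv[...,1]<60)&roi
n,l,s,ce=cv2.connectedComponentsWithStats(g.astype(np.uint8));i=1+np.argmax(s[1:,4]);k=l==i
cnt,_=cv2.findContours(k.astype(np.uint8),0,2);cc=max(cnt,key=cv2.contourArea);R=cv2.minAreaRect(cc);bx=cv2.boxPoints(R);print(R)
for p in bx:print(p,ray(c,*p,.006).round(4))
# tall things
for zt in(.05,.1,.2,.3):
    n,l,s,ce=cv2.connectedComponentsWithStats(((H>zt)&(z>0)).astype(np.uint8))
    for i in range(1,n):
        if s[i,4]>25:
            q=P[l==i];print(zt,s[i],q.min(0).round(2),q.max(0).round(2))
t=cv2.resize(im[120:250,200:345],None,fx=5,fy=4.5,interpolation=2);cv2.imwrite("pics/crop1.png",cv2.resize(im[125:245,205:345],None,fx=5,fy=5,interpolation=2))
```

```text
[264 204  20  20 237] [273.4 213.4] med z 0.0198 ctr [ 0.494  -0.2307  0.02  ] 9.999231338500977 centroid [ 0.4938 -0.2307  0.02  ]
[294 206  21  21 326] [304.2 215.8] med z 0.0203 ctr [ 0.4891 -0.2904  0.02  ] 10.27811336517334 centroid [ 0.4892 -0.2903  0.02  ]
[147 318  17  39 345] [155.2 338. ] med z 0.018 ctr [ 0.2618 -0.0093  0.02  ] 19.52572250366211 centroid [ 0.26   -0.0089  0.02  ]
((270.7185363769531, 190.50682067871094), (111.4768295288086, 94.11030578613281), 1.7899105548858643)
[213.53757 235.79803] [ 0.4511 -0.1133  0.006 ]
[216.47708 141.73364] [ 0.641 -0.116  0.006]
[327.8995 145.2156] [ 0.6335 -0.3414  0.006 ]
[324.96 239.28] [ 0.4444 -0.3316  0.006 ]
0.05 [  65    0   58   40 1653] [0.82 0.07 0.05] [0.91 0.13 0.19]
0.05 [286   0  13  83 172] [ 0.61 -0.24  0.4 ] [ 0.61 -0.24  0.56]
0.05 [312   0  85 159 695] [ 0.53 -0.28  0.32] [ 0.55 -0.27  0.68]
0.05 [407   0  33  35 719] [ 0.85 -0.52  0.05] [ 0.92 -0.5   0.17]
0.05 [  366     0   146   215 13689] [ 0.49 -0.66  0.05] [ 0.73 -0.39  0.57]
0.05 [188  50  18  22 276] [ 0.77 -0.1   0.05] [ 0.8  -0.06  0.1 ]
0.05 [278  
[... 2340 characters left out ...]
36 465] [0.61 0.13 0.2 ] [0.62 0.14 0.33]
0.2 [420 280  92  22 856] [ 0.35 -0.46  0.2 ] [ 0.39 -0.44  0.43]
0.2 [473 339  39  30 639] [ 0.27 -0.53  0.2 ] [ 0.29 -0.52  0.3 ]
0.3 [286   0  13  83 172] [ 0.61 -0.24  0.4 ] [ 0.61 -0.24  0.56]
0.3 [312   0  85 159 695] [ 0.53 -0.28  0.32] [ 0.55 -0.27  0.68]
0.3 [417   0  56  59 556] [ 0.68 -0.46  0.3 ] [ 0.72 -0.42  0.39]
0.3 [ 401   15  111  128 3274] [ 0.56 -0.49  0.3 ] [ 0.65 -0.39  0.57]
0.3 [283  84   5  25  46] [ 0.61 -0.24  0.3 ] [ 0.61 -0.24  0.39]
0.3 [  0  97  14  15 133] [0.61 0.13 0.3 ] [0.62 0.14 0.33]
0.3 [423 142  11  20 124] [ 0.54 -0.44  0.3 ] [ 0.56 -0.42  0.31]
0.3 [449 280  63  15 614] [ 0.36 -0.46  0.3 ] [ 0.39 -0.45  0.43]
```

View pics/crop1.png

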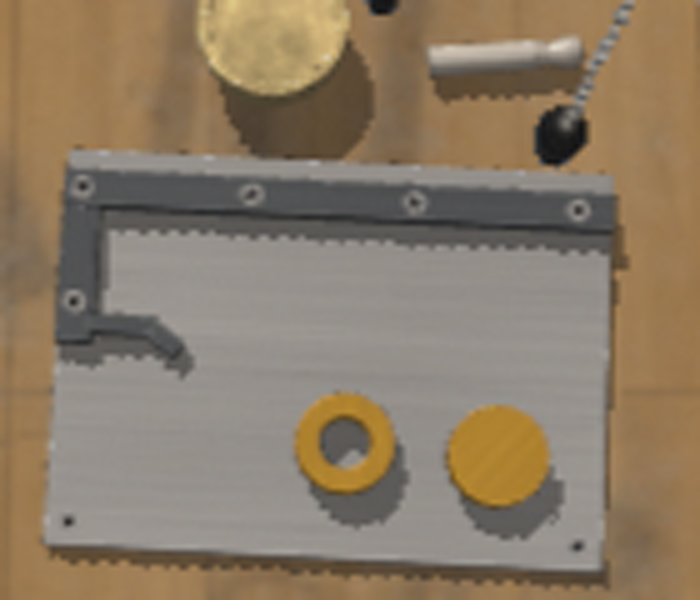

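The solid disc without a hole, at top-view pixel (304,216), is the target. The ring is at (274,214), the tin at (260,129), the punch at (306,135), and the pink and orange decoys at (227,285) and (310,278). Two chains with bobs hang over the rail. Next I'll measure the nest pose and the clearances.

Run:
```python
from h import *
import pickle
c=pickle.load(open("top.pkl","rb"));s=pickle.load(open("scene.pkl","rb"))
cp=lambda x,y:(205+x/5-.4,125+y/5-.4)
names=["BL","BR","TL","TR"];px=[cp(45,543),cp(603,570),cp(70,150),cp(612,176)]
nest=np.array([[-90,110],[-90,-110],[70,110],[70,-110]])/1e3
W=np.array([ray(c,*p,.006)[:2] for p in px]);print(W.round(4))
rl=np.array([ray(c,*cp(*p),.015)[:2] for p in [(105,207),(613,228)]]);print("rail",rl.round(4))
A=nest-nest.mean(0);B=W-W.mean(0);th=np.arctan2((A[:,0]*B[:,1]-A[:,1]*B[:,0]).sum(),(A*B).sum())
R=np.array([[np.cos(th),-np.sin(th)],[np.sin(th),np.cos(th)]]);o=W.mean(0)-R@nest.mean(0)
print("th",th,"o",o,"res mm",((W-(nest@R.T+o))*1e3).round(1))
toN=lambda p:(R.T@(np.array(p)-o)*1e3).round(1)
print("disc",toN([.4891,-.2904]),"ring",toN([.494,-.2307]),"rail pts",[toN(p) for p in rl])
print("home world",R@[.025,.075]+o,"rail dir th rail",np.arctan2(-(rl[0]-rl[1])[0],(rl[0]-rl[1])[1]))
z=s["z_map"];v,u=np.mgrid[:384,:512]
P=(np.stack([(u-s["cx"])/s["fx"]*z,(v-s["cy"])/s["fy"]*z,z],-1)-s["t"])@s["R"]
ok=(z>0)
for nm,b in {"left":(.0,.6,.05,.7),"ch1":(.5,.58,-.31,-.25),"ch2":(.58,.65,-.27,-.21),"lamp":(.55,.7,.05,.3)}.items():
    k=ok&(P[...,0]>b[0])&(P[...,0]<b[1])&(P[...,1]>b[2])&(P[...,1]<b[3])&(P[...,2]>.05)
    q=P[k];print(nm,k.sum(),q.min(0).round(3) if len(q) else"",q.max(0).round(3) if len(q) else"",np.histogram(q[:,2],bins=[.05,.1,.15,.2,.25,.3,.35,.4,.5,.7])[0])
for X in([.54,-.275,.32],[.61,-.24,.22],[.62,.135,.33]):
    q=s["R"]@X+s["t"];print(X,q[0]/q[2]*s["fx"]+s["cx"],q[1]/q[2]*s["fy"]+s["cy"],q[2])
```

```text
[[ 0.4562 -0.1133]
 [ 0.4458 -0.3321]
 [ 0.6143 -0.1207]
 [ 0.6034 -0.3389]]
rail [[ 0.589  -0.136 ]
 [ 0.5803 -0.3376]]
th -0.047660359357883 o [ 0.53989373 -0.226735  ] res mm [[ 1.  -0.7]
 [ 1.   0.3]
 [-0.8 -0.6]
 [-1.2  1. ]]
disc [-47.7 -66. ] ring [-45.7  -6.1] rail pts [array([44.7, 93. ]), array([  45.6, -108.8])]
home world [ 0.56843852 -0.15301122] rail dir th rail -0.04297947047070726
left 1658 [0.132 0.173 0.05 ] [0.299 0.652 0.304] [354 632 427  28 212   5   0   0   0]
ch1 49 [ 0.536 -0.289  0.322] [ 0.545 -0.282  0.351] [ 0  0  0  0  0 48  1  0  0]
ch2 172 [ 0.602 -0.248  0.222] [ 0.614 -0.238  0.46 ] [ 0  0  0 63 22 23 25 39  0]
lamp 0   [0 0 0 0 0 0 0 0 0]
[0.54, -0.275, 0.32] 294.62983131832664 98.92045943230468 0.6368994852751978
[0.61, -0.24, 0.22] 308.09890353848647 122.3231959641057 0.7558709879145413
[0.62, 0.135, 0.33] 223.98722807661846 6.015419125373967 0.8920833489414582
```

```bash
cat >> h.py <<'E'
from scipy.spatial.transform import Rotation as Ro
TH=-.0455;O=np.array([.540,-.2267])
def N2W(x,y): c,s=np.cos(TH),np.sin(TH);return O+np.array([c*x-s*y,s*x+c*y])/1e3
def W2N(p): c,s=np.cos(TH),np.sin(TH);d=(np.array(p[:2])-O)*1e3;return np.array([c*d[0]+s*d[1],-s*d[0]+c*d[1]]).round(1)
def rel(chain):  # chain of (x,y,z,yaw_of_tool_y_deg) -> shares, each from the one before
    o=bot.get_obs();p=np.array(o["ee_pos"]);R=Ro.from_quat(o["tool_rot"]).as_matrix();a=np.degrees(np.arctan2(R[1,1],R[0,1]))
    print("now",p.round(4),"yaw",a.round(2),"nest",W2N(p))
    for x,y,z,w in chain:
        t=np.radians(a);Y=np.array([np.cos(t),np.sin(t),0]);Z=np.array([0,0,-1.]);X=np.cross(Y,Z);d=np.array([x,y,z])-p
        print(np.round(np.array([d@X,d@Y,d@Z])/.2,3),"turn",round((a-w)/45,3));p=np.array([x,y,z]);a=w
E
python3 - <<'E'
from h import *
rel([(.26,.46,.48,60),(.38,.28,.48,42),(.43,.1,.48,25),(.43,-.1,.44,10),(.404,-.286,.36,-2.6)])
E
```

```text
now [0.1545 0.6054 0.4039] yaw 75.69 nest [-423.   813.7]
[-0.691 -0.574 -0.38 ] turn 0.349
[-0.97  -0.479  0.   ] turn 0.4
[-0.836 -0.416  0.   ] turn 0.378
[-0.906 -0.423  0.2  ] turn 0.333
[-0.893 -0.29   0.4  ] turn 0.28
```

Call:
jog_arm(
  rows=[
    [[-0.1,-0.08,-0.1],0.05],
    [[-0.25,-0.2,-0.25],0.12],
    [[-0.45,-0.35,-0.38],0.22],
    [[-0.6,-0.5,-0.38],0.3],
    [[-0.69,-0.57,-0.38],0.35],
    [[-0.69,-0.57,-0.38],0.35],
  ],
  claw=-1,
)

```text
time: 0.6
ee_pos: [0.2658, 0.4548, 0.4821]
tool_rot: [0.265, 0.964, 0.0, 0.002]
wrist_force: [0.7, -0.0, -1.0]
gripper_width: 1.001
grip_force: 0.0
```

Call:
jog_arm(
  rows=[
    [[-0.12,-0.06,0],0.05],
    [[-0.3,-0.15,0],0.12],
    [[-0.5,-0.25,0],0.2],
    [[-0.7,-0.35,0],0.3],
    [[-0.87,-0.43,0],0.37],
    [[-0.97,-0.48,0],0.4],
    [[-0.97,-0.48,0],0.4],
  ],
)

```text
time: 1.18
ee_pos: [0.3828, 0.2756, 0.4808]
tool_rot: [0.412, 0.911, -0.0, 0.001]
wrist_force: [0.3, 0.5, -0.2]
gripper_width: 1.001
grip_force: 0.0
```

Call:
jog_arm(
  rows=[
    [[-0.1,-0.05,0],0.05],
    [[-0.28,-0.14,0],0.12],
    [[-0.45,-0.22,0],0.2],
    [[-0.62,-0.3,0],0.3],
    [[-0.77,-0.38,0],0.37],
    [[-0.84,-0.42,0],0.38],
    [[-0.84,-0.42,0],0.38],
  ],
)

```text
time: 1.77
ee_pos: [0.4301, 0.096, 0.4807]
tool_rot: [0.541, 0.841, -0.0, 0.0]
wrist_force: [-0.3, 0.0, -0.1]
gripper_width: 0.998
grip_force: 0.0
```

Call:
jog_arm(
  rows=[
    [[-0.1,-0.05,0],0.05],
    [[-0.28,-0.13,0.05],0.12],
    [[-0.45,-0.21,0.1],0.2],
    [[-0.65,-0.3,0.15],0.27],
    [[-0.82,-0.38,0.2],0.33],
    [[-0.9,-0.42,0.2],0.33],
    [[-0.9,-0.42,0.2],0.33],
  ],
)

```text
time: 2.35
ee_pos: [0.4283, -0.1023, 0.4403]
tool_rot: [0.645, 0.764, -0.001, -0.0]
wrist_force: [-0.5, -0.4, -0.4]
gripper_width: 0.996
grip_force: 0.0
```

Run:
```python
from h import *
print(bot.get_obs()["joint_pos"].round(2));rel([(.404,-.286,.36,-2.6)])
```

```text
[-0.55  0.04  0.71  2.   -0.02  1.11  0.34]
now [ 0.4283 -0.1023  0.4403] yaw 9.68 nest [-117.3  119.2]
[-0.885 -0.274  0.401] turn 0.273
```

Call:
jog_arm(
  rows=[
    [[-0.1,-0.03,0.05],0.04],
    [[-0.28,-0.08,0.1],0.1],
    [[-0.45,-0.14,0.2],0.17],
    [[-0.65,-0.2,0.3],0.22],
    [[-0.8,-0.25,0.38],0.27],
    [[-0.88,-0.27,0.4],0.27],
    [[-0.88,-0.27,0.4],0.27],
  ],
)

```text
time: 2.93
ee_pos: [0.4059, -0.2835, 0.3592]
tool_rot: [0.721, 0.692, -0.001, -0.001]
wrist_force: [-0.2, 0.3, -0.1]
gripper_width: 1.0
grip_force: 0.0
```

Run:
```python
from h import *
o=bot.get_obs();print(o["joint_pos"].round(2));rel([])
p=o["ee_pos"]
ims=[]
for n in("scene","top","wrist"):
    c=bot.read_camera(n);z=c["z_map"];v,u=np.mgrid[:384,:512]
    P=(np.stack([(u-c["cx"])/c["fx"]*z,(v-c["cy"])/c["fy"]*z,z],-1)-c["t"])@c["R"]-p
    ims.append(c["color"])
    if n!="wrist":
        k=(z>0)&(abs(P[...,0])<.2)&(abs(P[...,1])<.15)&(P[...,2]>-.2)&(P[...,2]<.4)
        q=P[k];print(n,len(q))
        for lo in np.arange(-.18,.4,.02):
            w=q[(q[:,2]>=lo)&(q[:,2]<lo+.02)]
            if len(w)>5:print(round(lo,2),len(w),"x",np.percentile(w[:,0],[1,99]).round(3),"y",np.percentile(w[:,1],[1,99]).round(3))
a=cv2.resize(ims[0],(400,300));b=cv2.resize(ims[1],(400,300));w=cv2.resize(ims[2],(400,300));
cv2.imwrite("pics/m1.png",np.vstack([np.hstack([a,b]),np.hstack([w,w*0])]))
```

```text
[-0.17  0.3   0.84  2.   -0.27  0.96  0.76]
now [ 0.4059 -0.2835  0.3592] yaw -2.35 nest [-131.3  -62.9]
scene 6015
-0.18 35 x [-0.018  0.151] y [-0.15   0.004]
-0.16 171 x [-0.057  0.152] y [-0.125  0.008]
-0.14 208 x [-0.057  0.199] y [-0.124  0.042]
-0.12 476 x [-0.074  0.199] y [-0.124  0.04 ]
-0.1 426 x [-0.073  0.16 ] y [-0.124  0.016]
-0.08 577 x [-0.07   0.198] y [-0.148  0.011]
-0.06 353 x [-0.068  0.162] y [-0.149  0.012]
-0.04 224 x [-0.038  0.164] y [-0.122  0.008]
-0.02 298 x [-0.038  0.165] y [-0.122  0.013]
-0.0 153 x [-0.04   0.166] y [-0.122  0.008]
0.02 350 x [-0.041  0.166] y [-0.122  0.013]
0.04 300 x [-0.039  0.166] y [-0.122  0.008]
0.06 333 x [-0.039  0.166] y [-0.122  0.009]
0.08 372 x [-0.039  0.166] y [-0.123  0.009]
0.1 409 x [-0.038  0.166] y [-0.123  0.008]
0.12 473 x [-0.049  0.165] y [-0.123  0.   ]
0.14 546 x [-0.065  0.165] y [-0.123  0.004]
0.16 291 x [-0.068  0.009] y [-0.065  0.005]
top 36180
-0.18 109 x [0.091 0.199] y [-0.15  -0.115]
-0.16 89 x [0.087 0.197] y [-0.15  -0.114]
-0.14 48 x [0.089 0.2  ] y [-0.149  0.048]
-0.12 62 x [0.119 0.2  ] y [
[... 223 characters left out ...]
  0.011]
-0.0 69 x [0.133 0.165] y [-0.119  0.005]
0.02 76 x [0.132 0.166] y [-0.118  0.005]
0.04 86 x [0.132 0.167] y [-0.118  0.006]
0.06 93 x [0.132 0.167] y [-0.118  0.006]
0.08 107 x [0.132 0.167] y [-0.118  0.006]
0.1 125 x [0.131 0.167] y [-0.118  0.006]
0.12 137 x [0.131 0.166] y [-0.119  0.006]
0.14 159 x [0.131 0.166] y [-0.118  0.006]
0.16 193 x [0.005 0.165] y [-0.119  0.064]
0.18 834 x [0.001 0.163] y [-0.118  0.067]
0.2 4661 x [-0.014  0.159] y [-0.113  0.054]
0.22 5794 x [-0.036  0.048] y [-0.038  0.08 ]
0.24 9327 x [-0.067  0.021] y [-0.013  0.098]
0.26 7200 x [-0.063  0.13 ] y [0.006 0.121]
0.28 6103 x [-0.06   0.131] y [0.005 0.125]
0.3 133 x [-0.057  0.134] y [0.003 0.103]
```

View pics/m1.png

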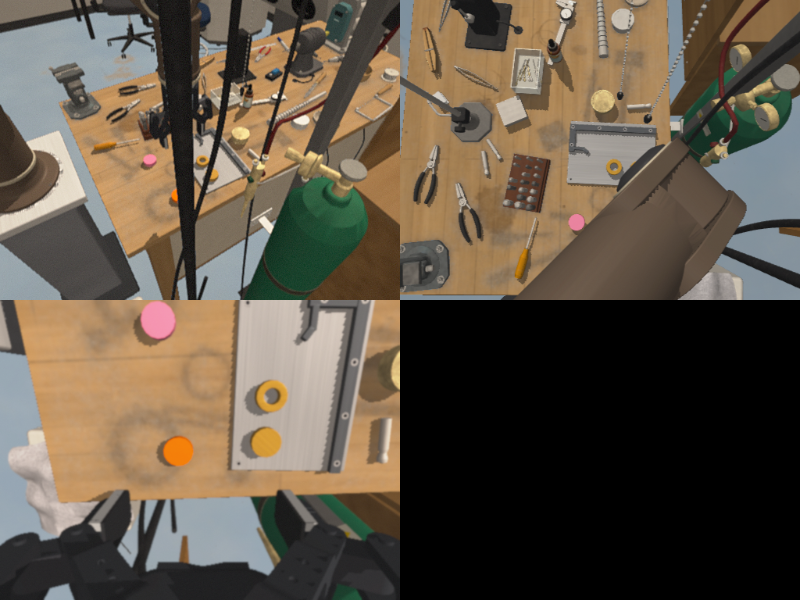

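The composite shows the open gripper hovering on the robot side of the nest. In the wrist view the disc (near 265,440) and the ring (272,397) are undisturbed. The wrist housing rises about 0.2 m above the flange, so chain 1 (bottom at z≈0.31) could brush it. I'll push slowly and watch it. Next I close the fingers and line up behind the disc.

Run:
```python
from h import *
x,y=N2W(-95,-66);rel([(x,y,.26,-2.6),(x,y,.184,-2.6)]);print(x,y,W2N([.54,-.283]),W2N([.608,-.243]))
```

```text
now [ 0.4073 -0.2802  0.3605] yaw -2.06 nest [-130.2  -59.5]
[-0.034  0.176  0.502] turn 0.012
[0.   0.   0.38] turn 0.0
0.44209635596388586 -0.28831068482373695 [  2.6 -56.2] [ 68.7 -13.2]
```

Call:
jog_arm(
  rows=[
    [[-0.01,0.04,0.1],0.01],
    [[-0.02,0.1,0.25],0.01],
    [[-0.03,0.15,0.4],0.01],
    [[-0.03,0.17,0.48],0.01],
    [[-0.03,0.17,0.5],0.01],
    [[-0.03,0.17,0.5],0.01],
    [[-0.03,0.17,0.5],0.01],
    [[-0.03,0.17,0.5],0.01],
  ],
  claw=1,
)

```text
time: 3.75
ee_pos: [0.4405, -0.2887, 0.2622]
tool_rot: [0.723, 0.691, 0.001, 0.001]
wrist_force: [-0.6, 0.2, -0.3]
gripper_width: 0.005
grip_force: 0.0
```

Run:
```python
from h import *
o=bot.get_obs();print(o["gripper_width"],abs(o["qvel"]).max());x,y=N2W(-95,-66);rel([(x,y,.184,-2.6)])
c=bot.read_camera("wrist");cv2.imwrite("pics/w2.png",c["color"])
hsv=cv2.cvtColor(c["color"],cv2.COLOR_BGR2HSV);m=cv2.inRange(hsv,(18,110,90),(32,255,255))
n,l,s,ce=cv2.connectedComponentsWithStats(m)
for i in range(1,n):
    if s[i,4]>100:w=ray(c,*ce[i],.02);print(s[i],ce[i].round(1),w.round(4),"nest",W2N(w))
rel([])
```

```text
0.005131252828996822 0.004887275739111148
now [ 0.4405 -0.2887  0.2622] yaw -2.58 nest [-96.6 -66.5]
[0.003 0.008 0.391] turn 0.001
[ 305   91   61   58 2129] [335.6 119.3] [ 0.495  -0.2311  0.02  ] nest [-44.7  -6.4]
[ 299  177   56   54 2340] [326.3 203.7] [ 0.4898 -0.2896  0.02  ] nest [-47.3 -65.1]
now [ 0.4404 -0.2889  0.2622] yaw -2.59 nest [-96.6 -66.6]
```

View pics/w2.png

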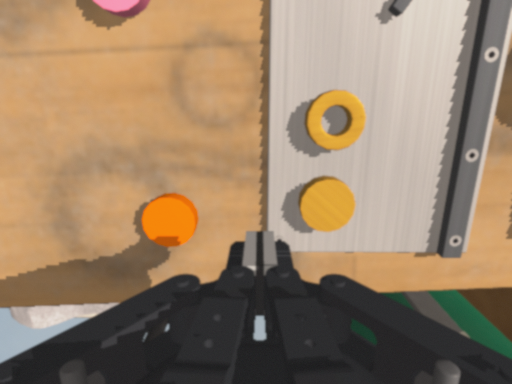

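The wrist view shows the shut fingers at about (260,245) and the solid disc at (326,204), agreeing with the top view to about 1 mm. The ring is at (336,119). Next I descend.

Call:
jog_arm(
  rows=[
    [[0,0,0.06],0],
    [[0,0,0.16],0],
    [[0.005,0,0.26],0],
    [[0.005,0,0.33],0],
    [[0.005,0,0.37],0],
    [[0.005,0,0.385],0],
    [[0.005,0,0.385],0],
    [[0.005,0,0.385],0],
  ],
)

```text
time: 4.47
ee_pos: [0.4403, -0.2883, 0.1842]
tool_rot: [0.723, 0.691, 0.0, 0.0]
wrist_force: [-0.1, 0.9, 0.1]
gripper_width: -0.004
grip_force: 0.0
```

Call:
jog_arm(
  rows=[
    [[0,0.01,0],0],
    [[0,0.025,0],0],
    [[0,0.04,0],0],
    [[0,0.05,0],0],
    [[0,0.06,0],0],
    [[0,0.07,0],0],
    [[0,0.08,0],0],
    [[0,0.08,0],0],
  ],
)

```text
time: 5.13
ee_pos: [0.4566, -0.2886, 0.1837]
tool_rot: [0.723, 0.691, 0.0, 0.0]
wrist_force: [-0.6, -0.1, 0.3]
gripper_width: 0.003
grip_force: 0.0
```

```bash
cat >> h.py <<'E'
def look(nm="wrist",z=.02,save=None):
    c=bot.read_camera(nm)
    if save: cv2.imwrite(save,c["color"])
    hsv=cv2.cvtColor(c["color"],cv2.COLOR_BGR2HSV);m=cv2.inRange(hsv,(18,110,90),(32,255,255))
    n,l,s,ce=cv2.connectedComponentsWithStats(m)
    for i in range(1,n):
        if s[i,4]>100:
            w=ray(c,*ce[i],z);q=W2N(w)
            if abs(q[0])<90 and abs(q[1])<120:print(nm,s[i],ce[i].round(1),"nest",q)
def st():
    o=bot.get_obs();rel([]);print("z",o["ee_pos"][2].round(4),"F",o["wrist_force"].round(1),"T",o["wrist_torque"].round(2),"eff",o["effort"].round(1),"t",o["time"]);return o
E
python3 - <<'E'
from h import *
st();look("wrist")
E
```

```text
now [ 0.4566 -0.2886  0.1837] yaw -2.59 nest [-80.4 -65.6]
z 0.1837 F [-0.6 -0.1  0.3] T [ 0.   -0.01  0.01] eff [  0.1 -55.2  11.3 -16.8   0.    0.1  -0. ] t 5.1333
wrist [ 295   84   95   93 5386] [342.8 129.5] nest [-44.5  -6.1]
wrist [ 288  214   83   70 4425] [328.6 248.7] nest [-47.1 -60.9]
```

Call:
jog_arm(
  rows=[
    [[0,0.01,0],0],
    [[0,0.02,0],0],
    [[0,0.035,0],0],
    [[0,0.05,0],0],
    [[0,0.065,0],0],
    [[0,0.08,0],0],
    [[0,0.095,0],0],
    [[0,0.11,0],0],
    [[0,0.125,0],0],
    [[0,0.14,0],0],
    [[0,0.15,0],0],
    [[0,0.15,0],0],
  ],
)

```text
time: 6.18
ee_pos: [0.4867, -0.29, 0.1837]
tool_rot: [0.723, 0.691, 0.0, 0.0]
wrist_force: [-0.0, 0.2, -0.5]
gripper_width: -0.001
grip_force: 0.0
```

Run:
```python
from h import *
o=st();look("wrist")
p=o["ee_pos"];c=bot.read_camera("top");z=c["z_map"];v,u=np.mgrid[:384,:512]
P=(np.stack([(u-c["cx"])/c["fx"]*z,(v-c["cy"])/c["fy"]*z,z],-1)-c["t"])@c["R"]
cv2.imwrite("pics/t3.png",cv2.resize(c["color"][100:330,200:500],None,fx=2.6,fy=2.6))
k=(z>0)&(P[...,2]>.2)&(P[...,0]>.4)&(P[...,0]<.64)&(P[...,1]>-.4)&(P[...,1]<-.1)
q=P[k]
for lo in np.arange(.2,.62,.03):
    w=q[(q[:,2]>=lo)&(q[:,2]<lo+.03)]
    a=w[(abs(w[:,1]+.283)<.02)]
    if len(w):print(round(lo,2),len(w),"xmax all",np.sort(w[:,0])[-5:].round(3),"y",w[:,1].min().round(3),w[:,1].max().round(3),"at chain y:",np.unique(a[:,0].round(2)))
```

```text
now [ 0.4867 -0.29    0.1837] yaw -2.59 nest [-50.4 -65.7]
z 0.1837 F [-0.   0.2 -0.5] T [0.03 0.   0.03] eff [  0.  -58.   12.  -17.8   0.    0.   -0. ] t 6.1833
wrist [ 227   84   91   93 5018] [272.1 129.9] nest [-44.1  -6.3]
wrist [ 287  213   82   71 4355] [327.3 248.4] nest [-17.6 -60.7]
0.2 31 xmax all [0.605 0.605 0.605 0.606 0.608] y -0.4 -0.234 at chain y: []
0.23 103 xmax all [0.613 0.614 0.615 0.616 0.616] y -0.4 -0.233 at chain y: []
0.26 57 xmax all [0.61 0.61 0.61 0.61 0.61] y -0.4 -0.238 at chain y: []
0.29 68 xmax all [0.609 0.61  0.61  0.61  0.611] y -0.4 -0.238 at chain y: []
0.32 86 xmax all [0.609 0.61  0.61  0.61  0.61 ] y -0.4 -0.238 at chain y: []
0.35 217 xmax all [0.61 0.61 0.61 0.61 0.61] y -0.4 -0.238 at chain y: [0.43 0.53 0.54]
0.38 1780 xmax all [0.609 0.609 0.61  0.61  0.61 ] y -0.399 -0.238 at chain y: [0.43 0.44 0.49 0.5  0.51 0.52 0.53 0.54 0.55]
0.41 2419 xmax all [0.609 0.609 0.609 0.61  0.61 ] y -0.4 -0.221 at chain y: [0.42 0.43 0.44 0.45 0.46 0.47 0.48 0.49 0.5  0.51 0.52 0.53 0.54]
0.44 1812 xmax all [0.609 0.609 0.61  0.61  0.61 ] y -0.4 -0.209 at chain y: [0.42 0.43 0.44 0.45 0.46 0.47 0.48 0.49 0.5  0.54]
0.47 2224 xmax all [0.609 0.61  0.61  0.61  0.61 ] y -0.4 -0.186 at chain y: [0.43 0.44 0.45 0.46 0.54]
0.5 2680 xmax all [0.609 0.609 0.61  0.61  0.61 ] y -0.4 -0.164 at chain y: [0.54]
0.53 3136 xmax all [0.61 0.61 0.61 0.61 0.61] y -0.4 -0.145 at chain y: [0.54]
0.56 3216 xmax all [0.569 0.569 0.569 0.569 0.57 ] y -0.4 -0.113 at chain y: [0.54]
0.59 3369 xmax all [0.54 0.54 0.54 0.54 0.54] y -0.281 -0.101 at chain y: [0.54]
```

View pics/t3.png

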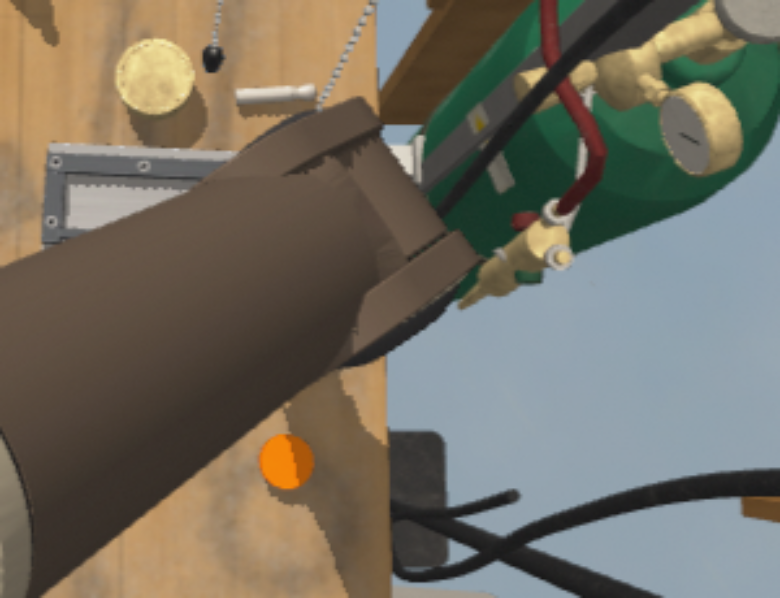

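The crop shows the wrist fork tip around (350,110), right beside hanging chain 1, while the bottle valve sits at (480,290). Next I check 3D clearances for the remaining 45 mm of travel and for the slide.

```bash
cat > clr.py <<'E'
from h import *
import pickle
from scipy.spatial import cKDTree
def cloud(c,st=1):
    z=c["z_map"];v,u=np.mgrid[:384,:512];k=z>0
    return ((np.stack([(u-c["cx"])/c["fx"]*z,(v-c["cy"])/c["fy"]*z,z],-1)-c["t"])@c["R"])[k]
c0=np.vstack([cloud(pickle.load(open(f,"rb"))) for f in("top.pkl","scene.pkl")])
c0=c0[(c0[:,2]>.15)&(c0[:,0]>.2)&(c0[:,0]<.9)&(c0[:,1]<0)&(c0[:,1]>-.6)]
T=cKDTree(c0)
def arm():
    a=np.vstack([cloud(bot.read_camera(n)) for n in("top","scene")])
    a=a[(a[:,2]>.2)&(a[:,0]>.2)&(a[:,0]<.7)&(a[:,1]<.1)&(a[:,1]>-.42)]
    d,_=T.query(a);return a[d>.012]
if __name__=="__main__":
    a=arm();e=bot.get_obs()["ee_pos"]
    dd,_=cKDTree(a).query(a,k=6);a=a[dd[:,5]<.008]
    print(len(a),"rel",(a.min(0)-e).round(3),(a.max(0)-e).round(3))
    np.save("arm.npy",a-e)
    for nx,ny in[(-50,-66),(-30,-66),(-8,-66),(20,-97),(20,-60),(20,-20),(20,44)]:
        w=N2W(nx,ny);s=a-e+[w[0],w[1],e[2]];d,i=T.query(s);j=np.argsort(d)[:1]
        ch1=np.hypot(c0[i][:,0]-.54,c0[i][:,1]+.283)<.02;ch2=np.hypot(c0[i][:,0]-.608,c0[i][:,1]+.243)<.025
        r=~(ch1|ch2)
        print((nx,ny),"ch1",d[ch1].min().round(3) if ch1.any() else None,"ch2",d[ch2].min().round(3) if ch2.any() else None,"other",d[r].min().round(3),c0[i][r][d[r].argmin()].round(3))
E
python3 clr.py
```

```text
53429 rel [-0.286 -0.061  0.016] [0.062 0.247 0.505]
(-50, -66) ch1 0.011 ch2 None other 0.086 [ 0.556 -0.398  0.202]
(-30, -66) ch1 0.001 ch2 None other 0.076 [ 0.556 -0.398  0.202]
(-8, -66) ch1 0.001 ch2 0.037 other 0.058 [ 0.565 -0.396  0.363]
(20, -97) ch1 0.001 ch2 0.043 other 0.016 [ 0.565 -0.396  0.363]
(20, -60) ch1 0.001 ch2 0.012 other 0.048 [ 0.569 -0.394  0.357]Traceback (most recent call last):
  File "clr.py", line 23, in <module>
    print((nx,ny),"ch1",d[ch1].min().round(3) if ch1.any() else None,"ch2",d[ch2].min().round(3) if ch2.any() else None,"other",d[r].min().round(3),c0[i][r][d[r].argmin()].round(3))
                                                                                                                                ~~~~~~~~^^
    return umr_minimum(a, axis, None, out, keepdims, initial, where)
ValueError: zero-size array to reduction operation minimum which has no identity
```

Call:
jog_arm(
  rows=[
    [[0,0.01,0],0],
    [[0,0.02,0],0],
    [[0,0.03,0],0],
    [[0,0.04,0],0],
    [[0,0.05,0],0],
    [[0,0.06,0],0],
    [[0,0.07,0],0],
  ],
)

```text
time: 6.97
ee_pos: [0.5003, -0.2907, 0.1836]
tool_rot: [0.723, 0.691, -0.0, -0.0]
wrist_force: [-0.9, -0.6, -0.7]
gripper_width: -0.001
grip_force: 0.4
```

```bash
cat > ch.py <<'E'
from clr import *
st();a=cloud(bot.read_camera("top"))
for x,y in((.54,-.28),(.608,-.242)):
    k=(np.hypot(a[:,0]-x,a[:,1]-y)<.05)&(a[:,2]>.56)&(a[:,2]<.66);q=a[k];print("chain",len(q),np.median(q,0).round(3) if len(q) else "")
    for lo in(.22,.32,.4,.45,.5,.55,.6,.65):
        k=(np.hypot(a[:,0]-x,a[:,1]-y)<.012)&(abs(a[:,2]-lo)<.02);print(lo,k.sum(),a[k].mean(0).round(3) if k.any() else"",end="; ")
    print()
E
python3 ch.py
```

```text
now [ 0.5003 -0.2907  0.1836] yaw -2.61 nest [-36.7 -65.8]
z 0.1836 F [-0.9 -0.6 -0.7] T [-0.04  0.14 -0.02] eff [ -0.1 -59.7  12.2 -18.3  -0.1  -0.2   0. ] t 6.9667
chain 341 [ 0.538 -0.279  0.623]
0.22 0 ; 0.32 0 ; 0.4 194 [ 0.538 -0.283  0.41 ]; 0.45 32 [ 0.538 -0.279  0.452]; 0.5 40 [ 0.538 -0.279  0.504]; 0.55 74 [ 0.538 -0.279  0.55 ]; 0.6 119 [ 0.538 -0.279  0.599]; 0.65 190 [ 0.538 -0.279  0.652]; 
chain 0 
0.22 14 [ 0.605 -0.238  0.232]; 0.32 17 [ 0.609 -0.239  0.321]; 0.4 23 [ 0.608 -0.239  0.405]; 0.45 31 [ 0.608 -0.239  0.451]; 0.5 47 [ 0.608 -0.239  0.499]; 0.55 50 [ 0.608 -0.239  0.546]; 0.6 0 ; 0.65 0 ;
```

Call:
jog_arm(
  rows=[
    [[0,0.01,0],0],
    [[0,0.02,0],0],
    [[0,0.03,0],0],
    [[0,0.04,0],0],
    [[0,0.05,0],0],
    [[0,0.05,0],0],
  ],
)

```text
time: 7.52
ee_pos: [0.5106, -0.2911, 0.1837]
tool_rot: [0.723, 0.691, 0.0, 0.0]
wrist_force: [-0.3, 0.3, -0.2]
gripper_width: 0.002
grip_force: 0.1
```

```bash
python3 ch.py
```

```text
now [ 0.5106 -0.2911  0.1837] yaw -2.59 nest [-26.4 -65.7]
z 0.1837 F [-0.3  0.3 -0.2] T [-0.06  0.06 -0.01] eff [  0.  -60.4  12.6 -18.4  -0.    0.   -0. ] t 7.5167
chain 339 [ 0.538 -0.279  0.623]
0.22 0 ; 0.32 0 ; 0.4 170 [ 0.542 -0.283  0.41 ]; 0.45 32 [ 0.539 -0.279  0.452]; 0.5 40 [ 0.538 -0.279  0.504]; 0.55 74 [ 0.538 -0.279  0.549]; 0.6 118 [ 0.538 -0.279  0.599]; 0.65 191 [ 0.538 -0.279  0.652]; 
chain 0 
0.22 13 [ 0.605 -0.238  0.232]; 0.32 17 [ 0.609 -0.239  0.321]; 0.4 22 [ 0.608 -0.239  0.404]; 0.45 29 [ 0.608 -0.239  0.45 ]; 0.5 47 [ 0.608 -0.239  0.499]; 0.55 50 [ 0.608 -0.239  0.546]; 0.6 0 ; 0.65 0 ;
```

The arm passes the chain with no load and the chain stays put, so it offers no resistance. I'll finish the push across.

Call:
jog_arm(
  rows=[
    [[0,0.01,0],0],
    [[0,0.02,0],0],
    [[0,0.03,0],0],
    [[0,0.04,0],0],
    [[0,0.05,0],0],
    [[0,0.06,0],0],
    [[0,0.07,0],0],
    [[0,0.075,0],0],
    [[0,0.08,0],0],
    [[0,0.08,0],0],
  ],
)

```text
time: 8.4
ee_pos: [0.5263, -0.2918, 0.1837]
tool_rot: [0.723, 0.691, 0.0, 0.0]
wrist_force: [-0.9, -0.3, 0.8]
gripper_width: -0.004
grip_force: 0.1
```

Call:
jog_arm(
  rows=[
    [[0,0.005,0],0],
    [[0,0.01,0],0],
    [[0,0.015,0],0],
    [[0,0.018,0],0],
    [[0,0.02,0],0],
    [[0,0.02,0],0],
  ],
)

```text
time: 8.9
ee_pos: [0.53, -0.2921, 0.1836]
tool_rot: [0.723, 0.691, -0.0, -0.0]
wrist_force: [-0.0, 0.3, 0.7]
gripper_width: -0.001
grip_force: 0.5
```

Run:
```python
from h import *
st();look("wrist",save="pics/w4.png")
```

```text
now [ 0.53   -0.2921  0.1836] yaw -2.61 nest [ -7.  -65.7]
z 0.1836 F [-0.   0.3  0.7] T [0.06 0.21 0.04] eff [ -0.3 -62.5  13.  -19.5  -0.2  -0.2  -0. ] t 8.9
wrist [ 124   84   95   93 5434] [170.1 129.4] nest [-43.5  -6.2]
wrist [ 286  213   83   72 4417] [327.3 248.2] nest [ 25.7 -60.7]
```

Call:
jog_arm(
  rows=[
    [[0,0.003,0],0],
    [[0,0.006,0],0],
    [[0,0.008,0],0],
    [[0,0.008,0],0],
  ],
)

```text
time: 9.28
ee_pos: [0.5308, -0.2922, 0.1835]
tool_rot: [0.723, 0.691, -0.0, -0.001]
wrist_force: [-4.7, 0.7, 2.3]
gripper_width: 0.001
grip_force: 2.8
```

Call:
jog_arm(
  rows=[
    [[0,0.003,0],0],
    [[0,0.006,0],0],
    [[0,0.006,0],0],
  ],
)

```text
time: 9.53
ee_pos: [0.5313, -0.2924, 0.1833]
tool_rot: [0.723, 0.69, -0.001, -0.002]
wrist_force: [-6.9, 1.0, 4.4]
gripper_width: 0.0
grip_force: 4.5
```

Run:
```python
from clr import *
a=np.load("arm.npy");st()
for nx,ny in[(-25,-66),(-18,-99),(-18,-105),(6,-99),(6,-105),(9,-92),(9,-40),(9,0),(9,48)]:
    w=N2W(nx,ny);s=a+[w[0],w[1],.184];d,i=T.query(s);c=c0[i]
    r=~((np.hypot(c[:,0]-.54,c[:,1]+.283)<.025)|(np.hypot(c[:,0]-.608,c[:,1]+.243)<.025))
    print((nx,ny),"other",(d[r].min().round(3),c[r][d[r].argmin()].round(3)) if r.any() else None)
def P(x,y,z=.184,yaw=-2.6):return (*N2W(x,y),z,yaw)
rel([P(-25,-66),P(-18,-100,yaw=-32.6),P(5,-99,yaw=-32.6),P(9,-92,yaw=-32.6)])
```

```text
now [ 0.5313 -0.2924  0.1833] yaw -2.66 nest [ -5.7 -66. ]
z 0.1833 F [-6.9  1.   4.4] T [0.22 1.68 0.01] eff [ -1.8 -62.3  11.5 -23.2  -1.3  -1.9  -0. ] t 9.5333
(-25, -66) other (np.float64(0.071), array([ 0.565, -0.396,  0.363]))
(-18, -99) other (np.float64(0.041), array([ 0.567, -0.394,  0.369]))
(-18, -105) other (np.float64(0.036), array([ 0.565, -0.396,  0.363]))
(6, -99) other (np.float64(0.025), array([ 0.565, -0.396,  0.363]))
(6, -105) other (np.float64(0.021), array([ 0.567, -0.394,  0.369]))
(9, -92) other (np.float64(0.027), array([ 0.565, -0.396,  0.363]))
(9, -40) other (np.float64(0.098), array([ 0.558, -0.398,  0.215]))
(9, 0) other None
(9, 48) other None
now [ 0.5313 -0.2924  0.1833] yaw -2.66 nest [ -5.7 -66. ]
[-0.    -0.096 -0.003] turn -0.001
[-0.17   0.035  0.   ] turn 0.667
[0.062 0.097 0.   ] turn 0.0
[ 0.04 -0.    0.  ] turn 0.0
```

Call:
jog_arm(
  rows=[
    [[0,-0.02,0],0],
    [[0,-0.05,0],0],
    [[0,-0.08,0],0],
    [[0,-0.1,0],0],
    [[0,-0.1,0],0],
    [[-0.02,-0.1,0],0.05],
    [[-0.06,-0.09,0],0.15],
    [[-0.1,-0.08,0],0.3],
    [[-0.14,-0.07,0],0.42],
    [[-0.165,-0.065,0],0.55],
    [[-0.17,-0.065,0],0.667],
    [[-0.17,-0.065,0],0.667],
  ],
)

```text
time: 10.53
ee_pos: [0.5186, -0.3259, 0.1836]
tool_rot: [0.878, 0.478, -0.0, 0.0]
wrist_force: [0.0, 0.8, -0.4]
gripper_width: 0.002
grip_force: 0.0
```

Run:
```python
from h import *
st();look("wrist");look("top")
def P(x,y,z=.184,yaw=-32.6):return (*N2W(x,y),z,yaw)
rel([P(5,-99),P(9,-92)])
```

```text
now [ 0.5186 -0.3259  0.1836] yaw -32.87 nest [ -16.9 -100. ]
z 0.1836 F [ 0.   0.8 -0.4] T [ 0.04 -0.01  0.04] eff [  0.2 -62.3  16.8 -18.3  -0.3   0.1  -1.3] t 10.5333
wrist [  42   64  103   96 6459] [ 92.  111.1] nest [-41.9  -7.5]
wrist [ 260  105   92   91 6542] [304.9 150. ] nest [ 26.4 -65.9]
now [ 0.5186 -0.3253  0.1835] yaw -32.43 nest [-16.9 -99.5]
[ 0.057  0.094 -0.002] turn 0.004
[ 0.04 -0.    0.  ] turn 0.0
```

Call:
jog_arm(
  rows=[
    [[0.01,0.02,0],0],
    [[0.025,0.05,0],0],
    [[0.045,0.08,0],0],
    [[0.057,0.094,0],0],
    [[0.057,0.094,0],0],
    [[0.07,0.094,0],0],
    [[0.08,0.094,0],0],
    [[0.09,0.094,0],0],
    [[0.09,0.094,0],0],
  ],
)

```text
time: 11.38
ee_pos: [0.544, -0.32, 0.1836]
tool_rot: [0.877, 0.48, 0.0, -0.0]
wrist_force: [0.0, 0.9, -0.1]
gripper_width: -0.006
grip_force: 0.0
```

Run:
```python
from h import *
st();look("wrist",save="pics/w5.png")
```

```text
now [ 0.544  -0.32    0.1836] yaw -32.59 nest [  8.3 -93. ]
z 0.1836 F [ 0.   0.9 -0.1] T [ 0.03 -0.01  0.  ] eff [  0.1 -64.6  16.9 -18.6  -0.    0.   -0.1] t 11.3833
wrist [   9  111  103   89 6240] [ 59.1 153.9] nest [-40.6  -7.5]
wrist [ 220  148   88   88 5949] [263.3 191.3] nest [ 26.9 -65.6]
```

View pics/w5.png

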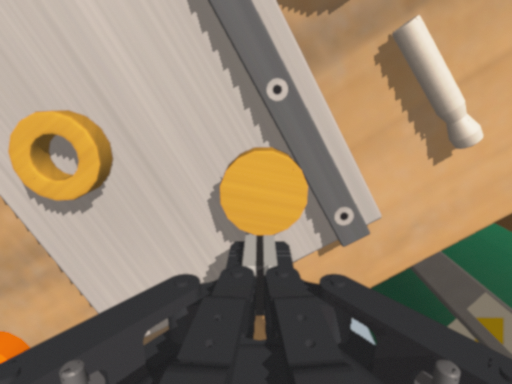

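The wrist view shows the disc at (263,191) lying against the rail, with the fingertips directly behind it at (262,245), and the ring clear at (60,155). Now I slide along the rail.

Call:
jog_arm(
  rows=[
    [[0.01,-0.006,0],0],
    [[0.022,-0.012,0],0],
    [[0.043,-0.025,0],0],
    [[0.065,-0.037,0],0],
    [[0.087,-0.05,0],0],
    [[0.108,-0.062,0],0],
    [[0.13,-0.075,0],0],
    [[0.152,-0.087,0],0],
    [[0.173,-0.1,0],0],
    [[0.195,-0.112,0],0],
    [[0.208,-0.12,0],0],
    [[0.208,-0.12,0],0],
  ],
)

```text
time: 12.43
ee_pos: [0.5463, -0.2714, 0.1836]
tool_rot: [0.877, 0.48, 0.0, -0.0]
wrist_force: [-2.2, -2.1, 1.1]
gripper_width: 0.003
grip_force: 0.9
```

Run:
```python
from h import *
st();look("wrist")
```

```text
now [ 0.5463 -0.2714  0.1836] yaw -32.57 nest [  8.4 -44.4]
z 0.1836 F [-2.2 -2.1  1.1] T [-0.15  0.44  0.03] eff [ -1.5 -62.9  15.2 -19.3  -0.6  -0.1  -0.1] t 12.4333
wrist [ 221  148   88   89 5971] [264.1 191.7] nest [ 27.2 -17.1]
wrist [  81  201   89   82 4888] [125.2 241.5] nest [-40.6  -5.9]
```

Call:
jog_arm(
  rows=[
    [[0.01,-0.006,0],0],
    [[0.022,-0.012,0],0],
    [[0.043,-0.025,0],0],
    [[0.065,-0.037,0],0],
    [[0.087,-0.05,0],0],
    [[0.108,-0.062,0],0],
    [[0.13,-0.075,0],0],
    [[0.152,-0.087,0],0],
    [[0.173,-0.1,0],0],
    [[0.195,-0.112,0],0],
    [[0.208,-0.12,0],0],
    [[0.208,-0.12,0],0],
  ],
)

```text
time: 13.48
ee_pos: [0.5487, -0.2235, 0.1836]
tool_rot: [0.877, 0.481, 0.0, -0.0]
wrist_force: [0.6, -0.4, 0.3]
gripper_width: 0.0
grip_force: 0.0
```

Run:
```python
from h import *
st();look("wrist",save="pics/w6.png")
```

```text
now [ 0.5487 -0.2235  0.1836] yaw -32.56 nest [8.5 3.6]
z 0.1836 F [ 0.6 -0.4  0.3] T [-0.03 -0.08 -0.04] eff [ -0.2 -60.5  15.8 -17.8  -0.   -0.1  -0.1] t 13.4833
wrist [ 221  148   87   88 5942] [263.9 191.6] nest [27.4 30.9]
wrist [146 320  22  20 218] [157.  329.8] nest [-55.6  -5.3]
```

View pics/w6.png

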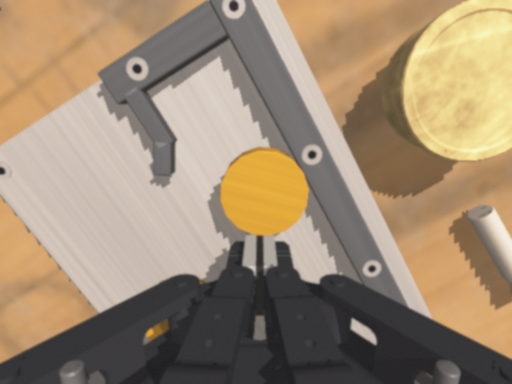

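The disc (264,192) rides along the rail, with the pocket cheek at (160,140) ahead and clear. I'll continue.

Call:
jog_arm(
  rows=[
    [[0.01,-0.006,0],0],
    [[0.022,-0.012,0],0],
    [[0.04,-0.023,0],0],
    [[0.06,-0.034,0],0],
    [[0.08,-0.046,0],0],
    [[0.1,-0.057,0],0],
    [[0.12,-0.069,0],0],
    [[0.14,-0.08,0],0],
    [[0.155,-0.089,0],0],
    [[0.165,-0.095,0],0],
    [[0.165,-0.095,0],0],
  ],
)

```text
time: 14.45
ee_pos: [0.5503, -0.1856, 0.1835]
tool_rot: [0.877, 0.48, 0.0, -0.0]
wrist_force: [-2.0, -0.4, -0.0]
gripper_width: -0.003
grip_force: 0.7
```

Run:
```python
from h import *
st();look("wrist")
```

```text
now [ 0.5503 -0.1856  0.1835] yaw -32.57 nest [ 8.4 41.6]
z 0.1835 F [-2.  -0.4 -0. ] T [-0.14  0.27 -0.02] eff [ -1.  -59.5  14.8 -18.3  -0.4  -0.1  -0.1] t 14.45
wrist [ 221  148   89   88 5953] [265.  191.8] nest [27.6 68.5]
```

Call:
jog_arm(
  rows=[
    [[0.007,-0.004,0],0],
    [[0.013,-0.008,0],0],
    [[0.018,-0.01,0],0],
    [[0.022,-0.0125,0],0],
    [[0.022,-0.0125,0],0],
    [[0.022,-0.0125,0],0],
  ],
)

```text
time: 15.0
ee_pos: [0.5506, -0.1814, 0.1837]
tool_rot: [0.877, 0.48, 0.0, -0.0]
wrist_force: [-0.9, -0.3, 0.0]
gripper_width: -0.001
grip_force: 0.4
```

Call:
jog_arm(
  rows=[
    [[0.003,-0.002,0],0],
    [[0.006,-0.0035,0],0],
    [[0.006,-0.0035,0],0],
    [[0.006,-0.0035,0],0],
  ],
)

```text
time: 15.33
ee_pos: [0.5505, -0.18, 0.1837]
tool_rot: [0.877, 0.48, 0.0, -0.0]
wrist_force: [-0.8, -0.4, -0.3]
gripper_width: 0.001
grip_force: 0.5
```

Run:
```python
from h import *
st();look("wrist")
```

```text
now [ 0.5505 -0.18    0.1837] yaw -32.62 nest [ 8.4 47.1]
z 0.1837 F [-0.8 -0.4 -0.3] T [-0.12  0.22  0.04] eff [ -0.5 -59.1  15.  -17.9  -0.3  -0.1  -0. ] t 15.3333
wrist [ 221  148   89   88 5957] [265.  191.6] nest [27.6 74. ]
```

Call:
jog_arm(
  rows=[
    [[0.003,-0.002,0],0],
    [[0.006,-0.0035,0],0],
    [[0.006,-0.0035,0],0],
    [[0.006,-0.0035,0],0],
  ],
)

```text
time: 15.72
ee_pos: [0.5505, -0.1787, 0.1837]
tool_rot: [0.877, 0.48, -0.0, -0.0]
wrist_force: [-2.1, -1.1, -0.2]
gripper_width: -0.002
grip_force: 0.7
```

Call:
jog_arm(
  rows=[
    [[0.003,-0.002,0],0],
    [[0.006,-0.0035,0],0],
    [[0.006,-0.0035,0],0],
    [[0.006,-0.0035,0],0],
  ],
)

```text
time: 16.05
ee_pos: [0.5504, -0.1777, 0.1837]
tool_rot: [0.877, 0.48, -0.0, 0.0]
wrist_force: [-2.4, -2.9, 0.1]
gripper_width: 0.004
grip_force: 1.7
```

Call:
jog_arm(
  rows=[
    [[0.004,-0.002,0],0],
    [[0.008,-0.0045,0],0],
    [[0.008,-0.0045,0],0],
    [[0.008,-0.0045,0],0],
  ],
)

```text
time: 16.38
ee_pos: [0.5503, -0.177, 0.1839]
tool_rot: [0.878, 0.479, -0.0, 0.001]
wrist_force: [-3.0, -6.1, 0.9]
gripper_width: 0.001
grip_force: 3.5
```

Call:
jog_arm(
  rows=[
    [[0.004,-0.002,0],0],
    [[0.008,-0.0045,0],0],
    [[0.008,-0.0045,0],0],
    [[0.008,-0.0045,0],0],
  ],
)

```text
time: 16.72
ee_pos: [0.5502, -0.1764, 0.1842]
tool_rot: [0.878, 0.479, -0.001, 0.002]
wrist_force: [-3.2, -10.5, 1.1]
gripper_width: -0.001
grip_force: 5.2
```

Run:
```python
from h import *
st();look("wrist",save="pics/w7.png")
```

```text
now [ 0.5502 -0.1764  0.1842] yaw -32.78 nest [ 7.9 50.7]
z 0.1842 F [ -3.2 -10.5   1.1] T [-2.2   0.77 -0.05] eff [ -6.3 -59.8   9.2 -18.5  -2.1   1.9   0.1] t 16.7167
wrist [ 223  148   88   89 5909] [266.1 192.4] nest [27.5 76.1]
```

View pics/w7.png

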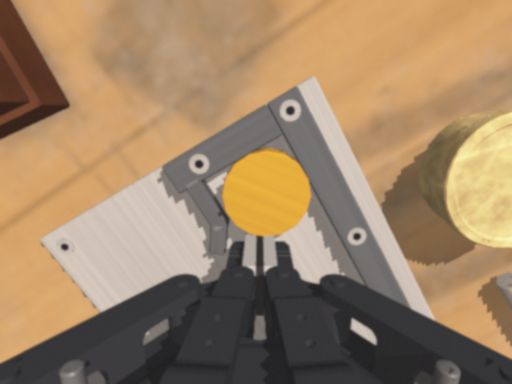

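The disc (266,192) is seated against the rail and the end stop, with a steady 10 N reaction from the stop. I back off along the contact normal, then lift.

Call:
jog_arm(
  rows=[
    [[-0.01,0,0],0],
    [[-0.03,0,0],0],
    [[-0.06,0,0],0],
    [[-0.09,0,0],0],
    [[-0.1,0,0],0],
    [[-0.1,0,0],0],
    [[-0.1,0,-0.05],0],
    [[-0.1,0,-0.15],0],
    [[-0.1,0,-0.3],0],
    [[-0.1,0,-0.45],0],
    [[-0.1,0,-0.5],0],
    [[-0.1,0,-0.5],0],
  ],
)

```text
time: 17.77
ee_pos: [0.5409, -0.1908, 0.2869]
tool_rot: [0.877, 0.48, 0.002, 0.001]
wrist_force: [0.3, -0.2, -1.0]
gripper_width: 0.005
grip_force: 0.0
```

Run:
```python
from h import *
st();look("wrist",save="pics/w8.png");w=N2W(-130,30);rel([(w[0],w[1],.36,-32.6)])
```

```text
now [ 0.5409 -0.1908  0.2869] yaw -32.6 nest [-0.7 35.9]
z 0.2869 F [ 0.3 -0.2 -1. ] T [0.   0.04 0.02] eff [ -0.6 -52.4  14.9 -22.5   0.3   0.5  -0.3] t 17.7667
wrist [ 237  110   52   53 2116] [262.2 136. ] nest [26.6 75.3]
wrist [216 238  28  36 345] [224.8 254.1] nest [-48.8   6.3]
now [ 0.5405 -0.1902  0.2851] yaw -32.57 nest [-1.1 36.5]
[-0.35  -0.542 -0.375] turn 0.001
```

Call:
jog_arm(
  rows=[
    [[-0.03,-0.05,-0.1],0],
    [[-0.1,-0.15,-0.2],0],
    [[-0.18,-0.28,-0.3],0],
    [[-0.26,-0.4,-0.37],0],
    [[-0.33,-0.5,-0.37],0],
    [[-0.35,-0.54,-0.37],0],
    [[-0.35,-0.7,-0.37],0],
    [[-0.35,-0.75,-0.37],0],
    [[-0.35,-0.75,-0.37],0],
    [[-0.35,-0.75,-0.37],0],
  ],
)

```text
time: 18.65
ee_pos: [0.3765, -0.1676, 0.3575]
tool_rot: [0.877, 0.481, 0.001, -0.0]
wrist_force: [-0.0, -0.3, -0.6]
gripper_width: 0.001
grip_force: 0.0
```

Run:
```python
from h import *
st();look("wrist");look("top")
c=bot.read_camera("top");import pickle;b=pickle.load(open("top.pkl","rb"))
d=cv2.absdiff(c["color"],b["color"]).max(2)
print("diff tin",(d[110:150,240:280]>40).sum(),"punch",(d[125:145,285:325]>40).sum(),"ring",(d[200:228,260:289]>40).sum())
w=bot.read_camera("wrist")
cv2.imwrite("pics/f.png",np.hstack([cv2.resize(c["color"][100:280,180:380],(400,360)),cv2.resize(w["color"],(400,360))]))
```

```text
now [ 0.3765 -0.1676  0.3575] yaw -32.48 nest [-166.    51.6]
z 0.3575 F [-0.  -0.3 -0.6] T [ 0.01  0.02 -0.02] eff [ -0.2 -17.8   5.  -24.1   0.3   0.2  -0.3] t 18.65
wrist [ 404   29   47   47 1688] [427.7  52. ] nest [24.8 75.8]
wrist [371 147  41  39 974] [391.4 165.8] nest [-45.4  -4.8]
top [224 166  20  21 320] [233.4 175.9] nest [24.6 75.8]
top [264 204  20  20 241] [273.5 213.4] nest [-45.8  -6.1]
diff tin 0 punch 0 ring 0
```

View pics/f.png

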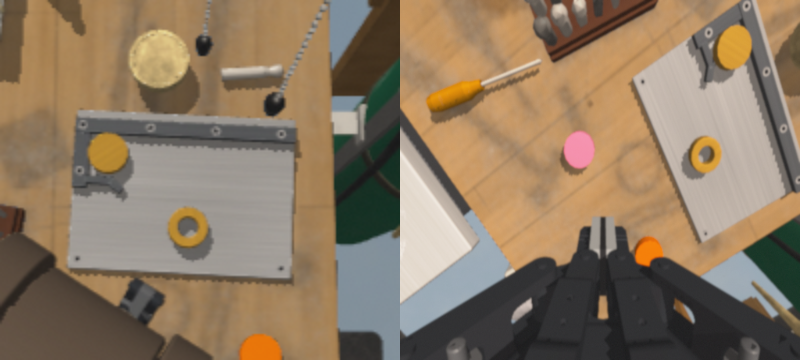

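The pictures show the disc home in the corner at nest (24.7, 75.8), within the measuring error of (25, 75). The ring, tin and punch have not moved, and the arm is clear. I'm handing in.

```bash
python3 -c "from rig import bot;print(bot.hand_in())"
```

```text
the job is handed in; nothing more can be done
None
```

The solid brass disc was pushed across to the rail, then slid along it into the corner pocket until it sat against both the rail and the end stop; the ring, tin and punch did not move, and the job was handed in at about 19 s of the 45 s allowed.

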